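# Sort two tagged driver modules, then hold the tester's sprung cover at the pointer

## Task

Clear up after the test: put the module with the green tag flat into the green pass nest and the one with the red tag flat into the red reject nest. Then lift the tester's sprung cover until it is level with the yellow pointer and finish while still holding it there with the gripper, so that the socket inside can be inspected; do not let go, because it would snap shut. Leave the pointer as it is set, and the tool pot, jar and dish where they stand.

Things in the scene. Friction and masses are not known exactly. Their poses are not given: they have to be found in the camera images.
- green_module: White plastic driver module, a box 60 x 36 x 42 mm (x, y, z), 0.08 to 0.17 kg, with a green tag on its top. Origin: centre of its underside; x along the 60 mm length, z up. Grip it across the 36 mm width.
- red_module: The same module (60 x 36 x 42 mm) with a red tag on its top. Origin: centre of its underside; x along the 60 mm length, z up.
- pass_nest: Green tray fixed to the bench, 84 x 60 mm outside, pocket 72 x 48 mm, floor 4 mm above the bench, rim 14 mm above the bench. Origin: centre of its underside; x along the 84 mm length, z up. A module goes in lengthwise, either way round.
- reject_nest: Red tray, otherwise the same as the green one. Origin: centre of its underside; x along the 84 mm length, z up.
- tester: Blue tester box fixed to the bench, 180 (x) x 150 (y) mm, 75 mm high below its cover. Origin: centre of its underside, z up. The cover's hinge runs along the tester's x axis on its -y side, 80 mm from the centre and 75 mm above the bench; the cover's free edge and tab are on the +y side.
- cover (a joint): Opening angle of the white cover (rad): 0 shut, grows as the +y edge rises, limit 1.3. A spring closes it: about 4 N at the tab to start, 5 to 8 N at 0.45 to 0.8 rad; let go, it snaps shut. Plate 176 x 150 x 10 mm starting 5 mm from the hinge axis, underside in the plane of the axis; a black line on its +x end edge shows its angle.
- cover_tab (a point): Grip point in the blue tab on the cover near its free edge: 14 mm thick (x), 26 mm wide (y), rising 51 mm above the cover's top face; pinch the 14 mm from above. The point is 35 mm above that face, 16 mm below the tab's top, 135 mm along the cover (y) and 45 mm out (z) from the hinge axis. Axes move with the cover: x along the hinge, y to the free edge, z out of the top face (up when shut).
- cover_hinge (a point): Point on the hinge axis, in the middle of its length, with the cover's axes (x along the hinge axis; opening turns the cover positively about x).
- pointer (a joint): Angle at which the yellow pointer is set (rad), measured exactly as the cover's opening angle about the same hinge axis: the cover is level with the pointer when both read the same. Somewhere from 0.45 to 0.75; stiff, do not move it.
- pointer_tip (a point): Square head of the yellow pointer, a rod 8 mm thick at the +x end of the tester, 12 mm clear of the cover's edge, turning about the hinge axis and its head centred 188 mm from it, 33 mm past the cover's free edge. Axes turn with the pointer: x along the hinge, y from the hinge to the tip.
- tool_pot: Bystander: white pot, 84 mm across, 95 mm high, with tool handles up to 175 mm high. Origin: centre of its underside.
- jar: Bystander: glass jar with a steel lid, 70 mm across, 90 mm high. Origin: centre of its underside.
- dish: Bystander: terracotta dish with small parts, 84 mm across, 26 mm high. Origin: centre of its underside.
Mind the look-alikes: they are no part of the job. Of the things that look like the pass_nest, the larger one is meant. Of the things shaped like the reject_nest, the red one is meant.

How it is judged (in metres and radians):
On the way:
1. both modules lie flat in the nests of their tag's colour, released, with the cover still shut (horizontal distance between green_module and pass_nest below 0.013 m and z of green_module in the frame of pass_nest below 0.008 m and angle between each of green_module, red_module's own z axis and vertical below 0.12 rad and horizontal distance between red_module and reject_nest below 0.013 m and z of red_module in the frame of reject_nest below 0.008 m and contact force between the fingers and green_module below 0.2 N and contact force between the fingers and red_module below 0.2 N and linear speed of each of green_module, red_module below 0.03 m/s and value of joint cover below 0.1 rad), for 0.2 s.
At the end, for the whole second after the job is handed in: Each module is in the nest of its tag's colour: within 13 mm of the centre, under 4 mm off the floor, tilt under 0.12 rad, released, still. The fingers hold the cover still (over 1 N), within 0.08 rad of the yellow pointer's angle; no loose thing touches the tester (horizontal distance between green_module and pass_nest below 0.013 m and z of green_module in the frame of pass_nest below 0.008 m and angle between each of green_module, red_module's own z axis and vertical below 0.12 rad and horizontal distance between red_module and reject_nest below 0.013 m and z of red_module in the frame of reject_nest below 0.008 m and contact force between the fingers and green_module below 0.2 N and contact force between the fingers and red_module below 0.2 N and linear speed of each of green_module, red_module below 0.03 m/s and angle between the y axis of cover_tab and the y axis of pointer_tip, either way round below 0.08 rad and value of joint cover above 0.3 rad and velocity of joint cover between -0.1 and 0.1 rad/s and contact force between the fingers and tester above 1 N and contact force between each of green_module, red_module, tool_pot, jar, dish and tester below 0.1 N); the arm keeps its last pose, push and grip.
It fails at once if the tool pot is shifted by more than 30 mm (distance of tool_pot from where it was at the start of the episode above 0.03 m).
It fails at once if the jar is shifted by more than 30 mm (distance of jar from where it was at the start of the episode above 0.03 m).
It fails at once if the dish is shifted by more than 30 mm (distance of dish from where it was at the start of the episode above 0.03 m).
It fails at once if the yellow pointer is shifted by more than 10 mm (distance of pointer_tip from where it was at the start of the episode above 0.01 m).
It also fails if it takes over 51 s, if anything falls off the work surface, if the arm or the gripper's body presses on something with over 40 N, if the wrist force passes 120 N, or if a joint passes its speed limit or range.

## Robot

A 6-joint arm with a two-finger parallel gripper is mounted at the origin on the work surface. World frame = base frame: x ahead of the robot, y to its left, z up, the work surface at z = 0. Lengths are in mm, angles in rad, forces in N, time in s.
With the tool pointing down it reaches from about 300 to 775 mm from the base axis. Payload 14.6 kg.
Tool frame: the origin (TCP) lies on the centre line of the jaws, within the pads' length; the fingertips stand 8 mm ahead of it and the grasp point (between the pads) lies 11 mm behind it; z points along the fingers, y is the direction in which the jaws open and shut (so a half turn about z gives the same grasp; the last joint's range is limited). The gripper opens to 94 mm and grips with 3 to 60 N. Pads are 16 mm wide; open, the fingers measure 119 mm over their backs; the gripper's body (75 mm by 177 mm) begins 78 mm behind the grasp point.
Start: joints at [-1.35, 0.3, 1.521, -0, 1.321, -0.067], TCP at [156.107, -527.37, 176.846] pointing down, gripper open.
Joint ranges: [-3.03, 3.03], [-0.79, 2.21], [0.23, 2.52], [-1.04, 4.18], [0, 3.07], [-2.55, 2.55]. Speed limits (rad/s): [2.22, 2.22, 2.57, 3.14, 3.14, 3.14].

## Interface

Orientations are given as [roll, pitch, yaw] about the fixed x, y, z axes, in that order (R = Rz(yaw) Ry(pitch) Rx(roll)).
In Python, from cell import read_state, cams, manip gives the robot as it stands.
- The arm moves only by the shell command python3 -m handwheel 'ROWS' [OPENING] [FORCE]. ROWS is JSON, a list of rows, each a list of 4 numbers: the shift along the tool's x, y, z in m, then the turn about the tool's z in degrees. In form: [[dx, dy, dz, turn], ...]. A call has 1 to 5 rows; each row is the pose to reach, as a shift and turn from the pose measured when the call began, along the tool's axes at that moment; what a row does not reach only later rows make up. A row lasts 1/8 s, in which the tool goes at most 62.5 mm and 10.7 degrees, less where a joint would pass 70% of its speed; a pose out of reach is approached as far as the arm can. A call with a gripper value outside its range is refused whole. OPENING is the closure, from 0 (fully open) to 1 (shut), set as the call begins (- or left out, the last holds). The fingers move at their own pace and stop on an object; FORCE is the grip in N (left out, the last holds). Time passes only in rows, so rows that repeat a pose let the fingers close. It gives the time, the measured TCP pose, the force and the opening at its end, in the units of the state.
- read_state(): the state, without advancing time (a new reading comes with each control period).
- cams.camera(name): name is "scene" or "top" or "wrist"; returns the picture (400x640x3 uint8, red, green, blue); there is no depth.
- cams.get_calibration(name): a dict with "vertical_fov" (degrees; the focal length in pixels is half the picture's height over the tangent of half this angle, whatever the lens; pixels are square), "cx", "cy" (the principal point, pixels), "R" (3x3) and "t" (3): a world point X has camera coordinates R X + t. Camera axes: x right, y down, z forward; pixel columns grow to the right and rows downward; lengths in mm; the calibration is good to about 2 mm. A picture is of the moment at which its call begins: read the wrist's pose just before it. get_calibration takes no time and is no camera call; for the wrist camera it gives the pose at the moment of the call.
- manip.sign_off(): hands the job in, once; it reports no verdict.
The state is a dict: "clock": time; "joints": joint angles; "qd": joint speeds; "effort": joint torques, N m; "eef_pos": TCP position; "eef_rot": TCP orientation; "wrist_force": force on the tool from outside, world axes, zero at the start; "moment": the same for the moment, N m; "finger_gap": finger opening in mm.
Only numpy, scipy, OpenCV 4.12 (cv2) and the standard library are available. Lean on these libraries where they do the work, as an engineer would, in place of code of your own. Each camera call takes 0.05 s, during which the arm holds its last target. There are 200 camera calls.

## Working session

There is one attempt and no reset: what is moved stays moved. The work goes in short steps, Python scripts to look and compute and a shell command to move; the robot and the scene stay as the last step left them, time stands still between calls to the robot, and variables do not carry over. Pictures are saved under pics/ and viewed, about 8 in all and at most 12, crops included, and the job is handed in when it is done.

```bash
mkdir -p pics; ls; python3 - <<'E'
from cell import read_state, cams, manip
import cv2
for n in("top","scene"):
    im=cams.camera(n); cv2.imwrite(f"pics/{n}0.png",im[:,:,::-1])
    print(n,cams.get_calibration(n))
print(read_state())
E
```

```text
pics
top {'vertical_fov': 52.47835877006987, 'cx': 317.2835040639434, 'cy': 201.57609142144176, 'R': array([[-0.01169985, -0.99990183, -0.00770977],
       [-0.99607306,  0.01233105, -0.0876721 ],
       [ 0.08775856,  0.00665375, -0.99611955]]), 't': array([ -55.88095709,  545.74941294, 1019.01165276])}
scene {'vertical_fov': 49.166146421775075, 'cx': 317.8139347005624, 'cy': 198.26565964178965, 'R': array([[ 0.58203397,  0.81297796, -0.01741563],
       [ 0.53729594, -0.40056483, -0.74220003],
       [-0.61036836,  0.42262828, -0.66995209]]), 't': array([-277.9408819 , -221.30787928, 1592.30233479])}
{'clock': 0.1, 'joints': array([-1.34957962e+00,  3.00416247e-01,  1.52149145e+00, -3.82067545e-05,
        1.32069787e+00, -6.66030104e-02]), 'qd': array([-0.00022305, -0.00025012, -0.00171018,  0.00074402,  0.00058865,
        0.00154237]), 'effort': array([ 2.00384588e-03, -5.32635927e+01, -3.53280866e+01,  7.09961937e-02,
        2.34805467e-02, -6.08176993e-05]), 'eef_pos': array([ 156.05344287, -527.13221123,  176.35434994]), 'eef_rot': array([-3.14057952e+00, -3.04866859e-05,  2.87829177e-01]), 'wrist_force': array([0.35545355, 0.93020867, 0.20783013]), 'moment': array([ 0.02863578, -0.00253232, -0.01436251]), 'finger_gap': 94.03850665460128}
```

View pics/top0.png

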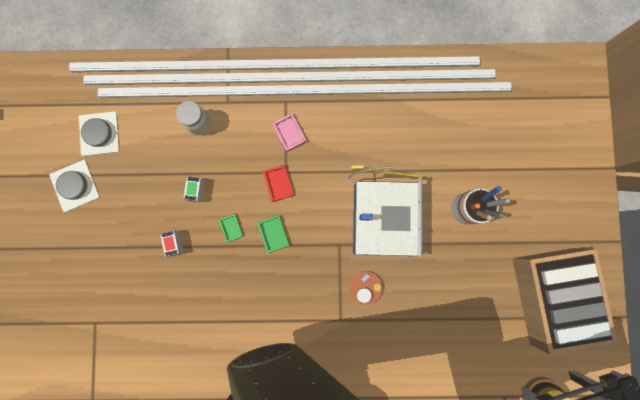

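View pics/scene0.png

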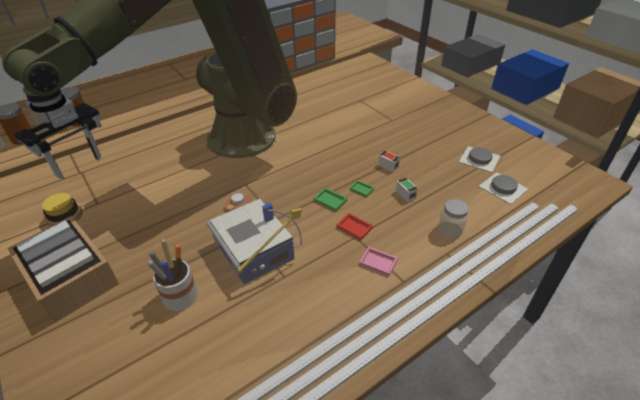

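```bash
cat > h.py <<'E'
import numpy as np, cv2
from cell import read_state, cams
def f(c): return 200/np.tan(np.radians(c["vertical_fov"])/2)
def proj(c,X):
    p=np.asarray(X,float)@c["R"].T+c["t"]
    return p[...,:2]/p[...,2:]*f(c)+[c["cx"],c["cy"]]
def back(c,uv,z):
    uv=np.atleast_2d(uv).astype(float)
    d=np.c_[(uv-[c["cx"],c["cy"]])/f(c),np.ones(len(uv))]@c["R"]
    o=-c["R"].T@c["t"]
    return o+d*((z-o[2])/d[:,2])[:,None]
def blobs(im,col,amin=25):
    h=cv2.cvtColor(im,cv2.COLOR_RGB2HSV)
    H,S,V=h[...,0],h[...,1],h[...,2]
    m={"green":(H>45)&(H<85)&(S>100),"red":((H<6)|(H>172))&(S>165)&(V>90),"yellow":(H>20)&(H<32)&(S>150)&(V>110),"blue":(H>100)&(H<125)&(S>130)}[col]
    cs,_=cv2.findContours(m.astype(np.uint8),cv2.RETR_EXTERNAL,cv2.CHAIN_APPROX_NONE)
    return [c for c in cs if cv2.contourArea(c)>=amin]
def rect(c,cnt,z):
    P=back(c,cnt[:,0,:],z)
    (cx,cy),(w,h),a=cv2.minAreaRect(P[:,:2].astype(np.float32))
    if h>w: w,h,a=h,w,a+90
    return np.round([cx,cy,w,h,(a+90)%180-90],1)
E
python3 - <<'E'
from h import *
c=cams.get_calibration("top"); im=cv2.imread("pics/top0.png")[:,:,::-1].copy()
for col,z in(("green",14),("green",42),("red",14),("red",42),("blue",110)):
    for b in blobs(im,col,12): print(col,z,b[:,0].mean(0).round(1),rect(c,b,z))
a=cv2.resize(im[160:265,150:300,::-1],None,fx=4,fy=4,interpolation=cv2.INTER_CUBIC)
cv2.imwrite("pics/c1.png",a)
s=cv2.imread("pics/scene0.png")
t=cv2.imread("pics/top0.png")
A=cv2.resize(s[185:290,195:310],(690,630)[:2],interpolation=cv2.INTER_CUBIC)
B=cv2.resize(t[155:265,340:435],None,fx=4,fy=4,interpolation=cv2.INTER_CUBIC)
A=cv2.resize(s[185:285,200:305],None,fx=4,fy=4,interpolation=cv2.INTER_CUBIC)
o=np.zeros((440,800,3),np.uint8); o[:A.shape[0],:A.shape[1]]=A; o[:B.shape[0],A.shape[1]:A.shape[1]+B.shape[1]]=B
cv2.imwrite("pics/c2.png",o)
E
```

```text
green 14 [272.9 233.4] [464.5  53.8  82.4  60.   17.7]
green 14 [230.8 227.7] [481.3 162.4  61.7  43.8  20. ]
green 14 [191.3 188.3] [584.8 265.8  29.9  22.4  -8.6]
green 42 [272.9 233.4] [464.2  50.5  80.2  58.4  17.7]
green 42 [230.8 227.7] [480.5 156.2  60.1  42.6  20. ]
green 42 [191.3 188.3] [581.3 256.8  29.1  21.8  -8.6]
red 14 [277.8 182.4] [596.9  39.7  83.2  58.5  16.1]
red 42 [277.8 182.4] [593.1  36.8  81.   56.9  16.1]
blue 110 [366.2 216.4] [ 500.9 -176.9   23.5    7.    89.3]
```

View pics/c1.png

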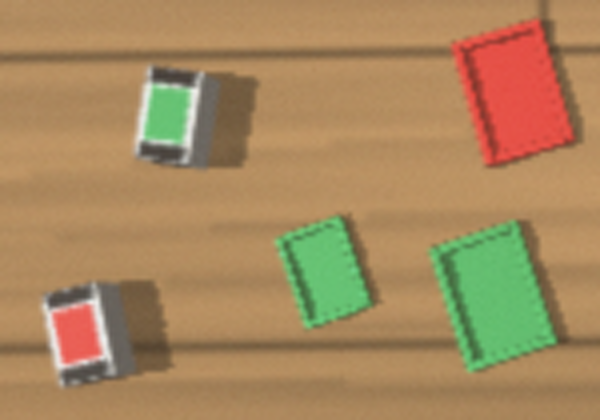

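View pics/c2.png

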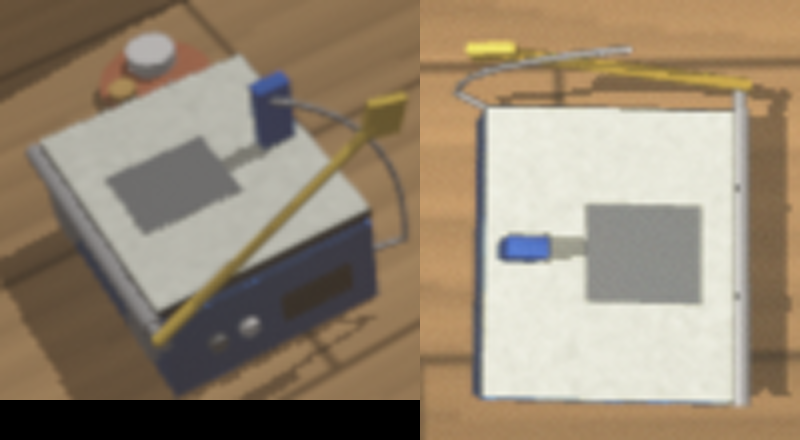

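```bash
cat > fit.py <<'E'
from h import *
from scipy.optimize import least_squares
ct,cs=cams.get_calibration("top"),cams.get_calibration("scene")
T=lambda L:[(340+(u-420)/4,155+v/4) for u,v in L]
S=lambda L:[(200+u/4,185+v/4) for u,v in L]
for n,q in(("green",[(150,66),(205,72),(190,165),(136,158)]),("red",[(45,297),(100,285),(120,375),(62,385)])):
    P=back(ct,np.array(q)/4+[150,160],42)
    r=cv2.minAreaRect(P[:,:2].astype(np.float32)); print(n,P[:,:2].mean(0).round(1),r[1:])
def W(p,X):
    c,s=np.cos(p[2]),np.sin(p[2]); X=np.atleast_2d(X)
    return np.c_[c*X[:,0]-s*X[:,1]+p[0],s*X[:,0]+c*X[:,1]+p[1],X[:,2]]
cor=[(88,75,85),(88,-75,85),(-88,-75,85),(-88,75,85)]
tc=T([(487,107),(735,110),(737,403),(483,398)])
sc=S([(371,212),(160,308),(38,148),(240,56)])
def res(p):
    tip=[(104,-80+188*np.cos(p[3]),75+188*np.sin(p[3]))]
    tab=[(0,55,136)]
    return np.r_[(proj(ct,W(p,cor))-tc).ravel(),(proj(cs,W(p,cor))-sc).ravel(),
      (proj(ct,W(p,tip))-T([(491,49)])).ravel(),(proj(cs,W(p,tip))-S([(386,114)])).ravel()]
r=least_squares(res,[500,-200,0,.6],x_scale=[10,10,.1,.1])
print("tester",r.x.round(4)); print(r.fun.round(1))
print("tab world",W(r.x,[(0,55,120)]).round(1), "tab top px",proj(ct,W(r.x,[(0,55,136)])), T([(525,248)]))
def tri(a,b):
    A=[]
    for c,(u,v) in((ct,a),(cs,b)):
        k=[(u-c["cx"])/f(c),(v-c["cy"])/f(c)]
        M=np.c_[c["R"],c["t"]]
        A+=[k[0]*M[2]-M[0],k[1]*M[2]-M[1]]
    A=np.array(A); return np.linalg.lstsq(A[:,:3],-A[:,3],rcond=None)[0]
print("arc end",tri(T([(630,50)])[0],S([(275,100)])[0]),"tip",tri(T([(491,49)])[0],S([(386,114)])[0]))
E
python3 fit.py
```

```text
green [579.9 253.6] ((35.37713623046875, 59.90099334716797), 81.91767120361328)
red [441.5 307.1] ((58.274993896484375, 36.67196273803711), 12.184142112731934)
tester [ 4.997360e+02 -2.308862e+02 -2.750000e-02  5.481000e-01]
[-0.4 -1.2 -0.5 -1.1 -0.5 -1.2  0.1 -1.  -0.5 -1.9 -1.1  0.4 -0.4 -2.1
 -0.8 -0.9 -0.3  0.5 -0.9  0.4]
tab world [[ 501.3 -175.9  120. ]] tab top px [[366.82046847 215.75628406]] [(366.25, 217.0)]
arc end [ 598.74431166 -220.81986331  218.67500748] tip [ 607.32148383 -152.85680418  175.04276452]
```

Candidates in the top picture:
- Green trays: the large one at (273,233) is the pass nest. The small one at (231,228) is a look-alike.
- Red-type trays: the red one at (278,183) is the reject nest. The pink one at (290,132) is a look-alike.
- Modules: green tag at (192,188), red tag at (170,243).

The crops confirm these choices. The tab is at about (366,217). The pointer angle comes out near 0.55 rad. Next I swing towards the green module.

```bash
python3 -m handwheel '[[0.042,-0.043,-0.006,5],[0.084,-0.086,-0.012,10],[0.126,-0.129,-0.018,15],[0.168,-0.172,-0.024,20],[0.21,-0.215,-0.024,24.6]]' 0
cat >> h.py <<'E'
from scipy.spatial.transform import Rotation as Ro
def to(x,y,z,yaw):
    s=read_state(); R=Ro.from_euler("xyz",s["eef_rot"])
    d=R.inv().apply(np.array([x,y,z])-s["eef_pos"])/1000
    t=-(yaw-np.degrees(s["eef_rot"][2]))
    t=(t+180)%360-180
    print("to",d.round(4),"turn",round(t,1),"yaw now",np.degrees(s["eef_rot"]).round(2),s["eef_pos"].round(1),s["clock"])
E
python3 -c "
from h import *
to(560,240,200,-8.1)"
```

```text
clock: 0.72
eef_pos: [296.9, -259.7, 200.9]
eef_rot: [-3.141, -0.0, -0.145]
wrist_force: [0.4, -0.5, -0.7]
finger_gap: 94.1
to [ 0.1882 -0.5324  0.0012] turn -0.2 yaw now [-1.7997e+02 -2.0000e-02 -8.3000e+00] [ 296.9 -259.7  200.9] 0.725
```

```bash
python3 -m handwheel '[[0.019,-0.055,0,0],[0.039,-0.11,0,0],[0.058,-0.165,0,0],[0.078,-0.22,0,0],[0.097,-0.275,0,0]]' >/dev/null; python3 -m handwheel '[[0.019,-0.055,0,0],[0.039,-0.11,0,0],[0.058,-0.165,0,0],[0.078,-0.22,0,0],[0.091,-0.257,0,0]]'
python3 - <<'E'
from h import *
c=cams.get_calibration("wrist"); im=cams.camera("wrist"); cv2.imwrite("pics/w1.png",im[:,:,::-1])
to(580,253.6,150,-8.1); print(c["R"].round(3),c["t"])
for col in("green","red"):
    for b in blobs(im,col,150): print(col,b[:,0].mean(0).round(0),"z42",rect(c,b,42),"z14",rect(c,b,14))
E
```

```text
clock: 1.98
eef_pos: [560.5, 243.8, 200.4]
eef_rot: [-3.142, 0.001, -0.143]
wrist_force: [-0.2, -0.4, -0.8]
finger_gap: 94.0
to [ 0.0176 -0.0096  0.0498] turn -0.0 yaw now [-1.7996e+02  5.0000e-02 -8.1400e+00] [561.3 246.6 199.8] 2.025
[[-0.143 -0.99  -0.001]
 [-0.958  0.138  0.249]
 [-0.247  0.037 -0.968]] [321.40008082 472.0613142  543.59074225]
green [385. 219.] z42 [497.2 169.9  58.5  40.9  19.7] z14 [486.8 165.1  63.   44.   19.7]
green [462. 220.] z42 [481.4  68.5  81.3  57.8  18. ] z14 [469.8  55.9  87.5  62.2  18. ]
green [312. 166.] z42 [584.2 256.7  31.   22.   -8.4] z14 [580.5 258.6  33.3  23.7  -8.4]
red [289. 268.] z42 [446.2 311.6  31.3  23.2  12.6] z14 [431.9 317.6  33.6  24.9  12.6]
red [469. 128.] z42 [602.8  56.3  77.9  59.4  16.4] z14 [600.5  42.8  83.9  63.9  16.4]
```

View pics/w1.png

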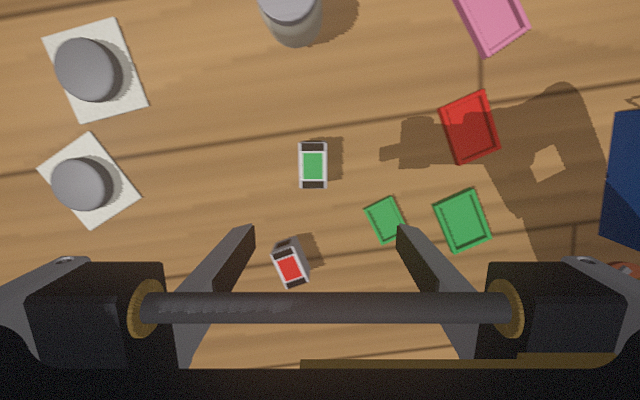

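The wrist view shows the green-tag module at (312,166), the red-tag one at (289,268), the green nest at (462,220) and the red nest at (469,128). They match the top view to about 4 mm. I go down to mid-height and measure again at rest.

```bash
python3 -m handwheel '[[0.008,-0.004,0.04,0],[0.017,-0.008,0.09,0],[0.019,-0.010,0.11,0],[0.019,-0.010,0.11,0],[0.019,-0.010,0.11,0]]'
cat > look.py <<'E'
from h import *
import sys
c=cams.get_calibration("wrist"); im=cams.camera("wrist"); cv2.imwrite(f"pics/{sys.argv[1]}.png",im[:,:,::-1])
s=read_state(); print(s["eef_pos"].round(1),np.abs(s["qd"]).max().round(3),s["clock"])
for col in("green","red"):
    for b in blobs(im,col,150): print(col,b[:,0].mean(0).round(0),"z42",rect(c,b,42),"z14",rect(c,b,14))
E
python3 look.py w2; python3 -c "
from h import *
to(582,256,24,-8.3)"
```

```text
clock: 2.65
eef_pos: [582.1, 254.1, 92.0]
eef_rot: [-3.14, -0.002, -0.142]
wrist_force: [-0.6, 0.3, 0.1]
finger_gap: 94.0
[582.2 254.1  92.1] 0.005 2.7
green [403. 271.] z42 [502.6 187.3  52.9  12.   22.4] z14 [486.2 181.3  58.6  13.2  22.4]
green [512. 250.] z42 [507.1  80.4  57.1  43.4 -71.9] z14 [491.3  62.8  63.3  48.1 -71.9]
green [323. 203.] z42 [583.9 255.6  32.   24.4  -8.1] z14 [576.4 257.   35.4  27.1  -8.1]
red [291. 336.] z42 [444.9 309.9  33.2  24.5  12.8] z14 [422.3 317.1  36.8  27.1  12.8]
red [527. 151.] z42 [605.4  62.3  77.5  59.8  15.8] z14 [600.2  42.7  85.9  66.3  15.8]
to [-0.0005 -0.0017  0.0681] turn 0.2 yaw now [-1.7988e+02 -1.0000e-01 -8.1400e+00] [582.2 254.1  92.1] 2.7
```

```bash
python3 -m handwheel '[[0.001,-0.0015,0.04,0],[0.001,-0.0015,0.064,0],[0.001,-0.0015,0.068,0],[0.001,-0.0015,0.068,0]]' 0 >/dev/null; python3 -m handwheel '[[0,0,0,0],[0,0,0,0],[0,0,0,0],[0,0,0,0]]' 1 25
python3 -m handwheel '[[0,0,-0.04,0],[0,0,-0.08,0],[0,0,-0.08,0]]'
python3 -c "
from h import *
to(468,55,104,17.8)"
```

```text
clock: 3.7
eef_pos: [584.2, 255.8, 25.7]
eef_rot: [-3.139, -0.004, -0.142]
wrist_force: [0.7, 0.2, 0.1]
finger_gap: 57.6
clock: 4.08
eef_pos: [585.3, 256.1, 109.2]
eef_rot: [-3.136, -0.009, -0.142]
wrist_force: [-0.3, -0.0, -0.9]
finger_gap: 27.3
to [-0.0877  0.2157  0.0032] turn -25.9 yaw now [-179.67   -0.49   -8.14] [585.3 256.1 109.2] 4.075
```

The fingers close more slowly than I allowed, so I lifted off empty. I reopen and look again.

```bash
python3 -m handwheel '[[-0.002,0,0.015,0],[-0.002,0,0.015,0],[-0.002,0,0.015,0],[-0.002,0,0.015,0]]' 0
python3 look.py w3
```

```text
clock: 4.58
eef_pos: [583.4, 256.5, 93.9]
eef_rot: [-3.136, -0.008, -0.142]
wrist_force: [1.1, 0.3, 0.7]
finger_gap: 64.1
[583.5 256.5  94.1] 0.003 4.625
green [426. 259.] z42 [513.2 162.5  51.8  20.   27.2] z14 [498.2 153.7  57.4  22.1  27.2]
green [522. 257.] z42 [491.3  75.3  76.5  57.3  18. ] z14 [473.9  57.1  84.7  63.5  18. ]
green [326. 204.] z42 [583.7 255.6  32.5  24.4  -7.5] z14 [576.2 256.8  35.9  27.   -7.5]
red [294. 336.] z42 [445.1 309.9  33.3  24.6  13.3] z14 [422.8 316.9  36.9  27.2  13.3]
red [533. 152.] z42 [605.3  62.4  77.5  59.9  15.9] z14 [600.1  42.8  85.8  66.3  15.9]
```

View pics/w3.png

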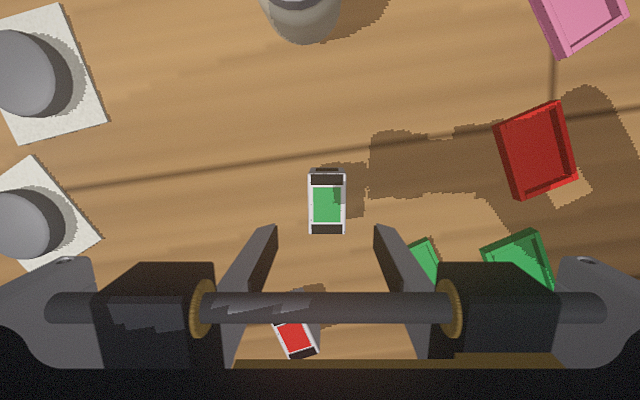

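```bash
python3 -m handwheel '[[0,0.001,0.04,0],[0,0.001,0.066,0],[0,0.001,0.07,0],[0,0.001,0.07,0]]' 0.3 >/dev/null; python3 -m handwheel '[[0,0,0,0],[0,0,0,0],[0,0,0,0],[0,0,0,0],[0,0,0,0]]' 1 25
python3 -m handwheel '[[0,0,0,0]]'
```

```text
clock: 5.75
eef_pos: [584.4, 256.0, 25.0]
eef_rot: [-3.135, -0.009, -0.142]
wrist_force: [0.9, -0.2, 0.4]
finger_gap: 18.9
clock: 5.88
eef_pos: [584.4, 256.0, 24.9]
eef_rot: [-3.135, -0.009, -0.142]
wrist_force: [0.7, 0.3, 0.1]
finger_gap: 9.4
```

```bash
python3 - <<'E'
from h import *
s=cams.camera("scene"); w=cams.camera("wrist"); print(read_state()["finger_gap"],read_state()["joints"])
c=cams.get_calibration("scene"); p=read_state()["eef_pos"]; u,v=proj(c,p); print("tcp px scene",u,v, "wrist",proj(cams.get_calibration("wrist"),p))
x0,y0=int(u)-70,int(v)-95
A=cv2.resize(s[y0:y0+140,x0:x0+140],(400,400),interpolation=cv2.INTER_CUBIC)
B=w[:, 120:520]
cv2.imwrite("pics/w4.png",np.hstack([A,B])[:,:,::-1])
E
```

```text
2.108805403527535 [3.54973299e-01 6.37361233e-01 1.40032491e+00 1.08873646e-03
 1.09290968e+00 2.06734169e+00]
tcp px scene 406.7105798386808 188.92081141211253 wrist [324.73403597 222.9362947 ]
```

View pics/w4.png

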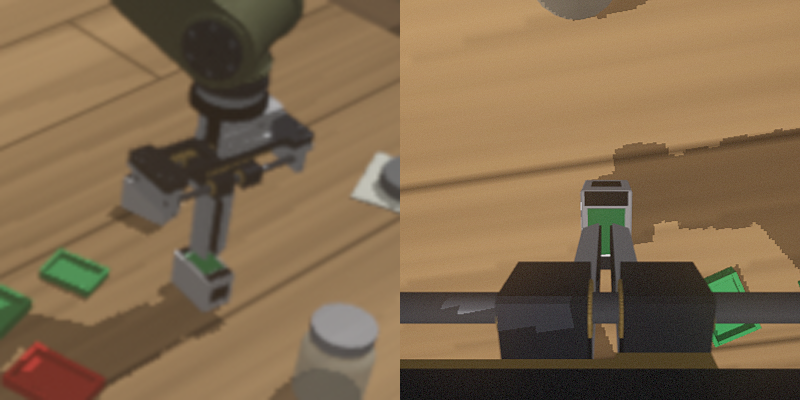

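The fingers shut without meeting the module. In both views they look shut above the module, not around it. I check where the fingertips should appear in the wrist picture.

```bash
python3 - <<'E'
from h import *
s=read_state(); c=cams.get_calibration("wrist"); R=Ro.from_euler("xyz",s["eef_rot"])
for x in(8,-8):
  for z in(8,0,-11,-25,-40): print(x,z,proj(c,R.apply([x,0,z])+s["eef_pos"]).round(0), end=" ")
print()
mod=np.array([(x,y,z) for z in(42,0) for x,y in((30,18),(30,-18),(-30,-18),(-30,18))],float)
M=Ro.from_euler("z",-8.2,degrees=True).apply(mod)+[583.7,255.6,0]
print(proj(c,M).round(0).tolist()); 
print(proj(cams.get_calibration("scene"),M).round(0).tolist())
im=cv2.imread("pics/w4.png")[:,:,::-1].copy()
for b in blobs(im[:,400:].copy(),"green",60): print(b[:,0].min(0)+[120,0],b[:,0].max(0)+[120,0])
print(read_state()["wrist_force"],-c["R"].T@c["t"], R.inv().apply(-c["R"].T@c["t"]-s["eef_pos"]))
E
```

```text
8 8 [325. 210.] 8 0 [325. 213.] 8 -11 [325. 217.] 8 -25 [325. 224.] 8 -40 [325. 232.] -8 8 [325. 229.] -8 0 [325. 233.] -8 -11 [325. 238.] -8 -25 [325. 246.] -8 -40 [325. 255.] 
[[299.0, 190.0], [352.0, 190.0], [350.0, 270.0], [301.0, 270.0], [304.0, 179.0], [347.0, 180.0], [346.0, 247.0], [305.0, 247.0]]
[[418.0, 188.0], [408.0, 192.0], [396.0, 181.0], [406.0, 177.0], [416.0, 199.0], [407.0, 203.0], [395.0, 191.0], [405.0, 188.0]]
[432 323] [480 346]
[425 267] [464 291]
[308 209] [343 253]
[-0.57436483 -0.6343615  -0.35571832] [654.29087256 244.15137284 234.13776229] [  72.79296747    0.51949208 -208.53132808]
```

Every camera agrees on where the module is. In the pictures, though, the fingertips look about 25 mm higher than the stated TCP offset implies. A gentle touch-down with shut fingers on the module's top will settle it.

```bash
for i in 1; do python3 -m handwheel '[[0,0,0.003,0],[0,0,0.003,0]]' | grep -E "pos|force|gap"; python3 -m handwheel '[[0,0,0.003,0],[0,0,0.003,0]]'| grep -E "pos|force"; python3 -m handwheel '[[0,0,0.003,0],[0,0,0.003,0]]'| grep -E "pos|force"; done
```

```text
eef_pos: [584.2, 255.9, 21.5]
wrist_force: [0.0, -0.8, 0.1]
finger_gap: 0.3
eef_pos: [584.0, 255.8, 18.2]
wrist_force: [-0.3, 0.0, 0.5]
eef_pos: [583.9, 255.8, 14.8]
wrist_force: [0.1, -0.4, -0.2]
```

```bash
python3 -m handwheel '[[0,0,0.003,0],[0,0,0.003,0]]' | grep -E "pos|force"; python3 -m handwheel '[[0,0,0.002,0],[0,0,0.002,0]]'| grep -E "pos|force"; python3 look.py w5 | head -1
python3 - <<'E'
from h import *
s=cams.camera("scene"); im=cv2.imread("pics/w5.png")
x0,y0=345,115
A=cv2.resize(s[y0:y0+100,x0:x0+100,::-1],(400,400),interpolation=cv2.INTER_CUBIC)
B=cv2.resize(im[160:300,255:395],(400,400),interpolation=cv2.INTER_CUBIC)
cv2.imwrite("pics/w6.png",np.hstack([A,B]))
E
```

```text
eef_pos: [584.4, 256.0, 13.6]
wrist_force: [-7.2, -3.0, 15.8]
eef_pos: [584.5, 256.0, 13.6]
wrist_force: [-10.4, -3.6, 19.6]
[584.5 256.   13.6] 0.002 7.275
```

View pics/w6.png

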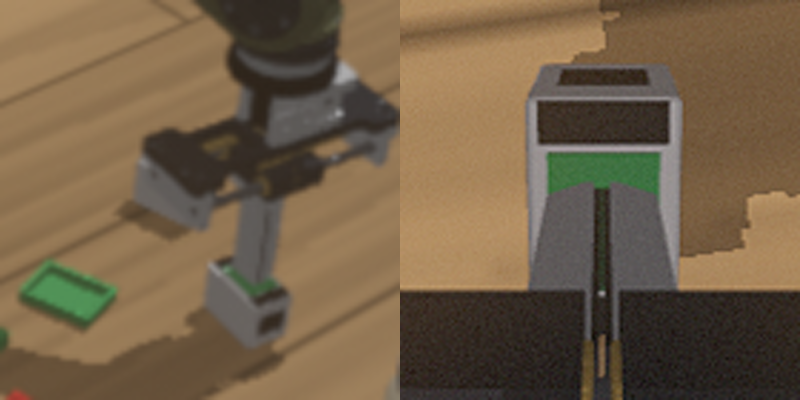

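Contact came at a reported z of 13.6, so the tips really stand 28 mm behind the reported TCP. That means true TCP z = reported z + 36. I use this from here on: I back off, open, and go down to a reported z of about -12.

```bash
python3 -m handwheel '[[0,0,-0.02,0],[0,0,-0.02,0],[0,0,-0.02,0],[0,0,-0.02,0],[0,0,-0.02,0]]' 0.3 >/dev/null;  python3 -m handwheel '[[0,0,0,0],[0,0,0,0],[0,0,0,0]]' | grep -E "pos|gap"; python3 look.py w7|grep -E "\[58|green \[3"
python3 -c "
from h import *
to(583.7,255.6,-12,-8.2)"
```

```text
eef_pos: [584.1, 255.8, 33.0]
finger_gap: 65.9
[584.1 255.8  33. ] 0.002 8.375
green [326. 227.] z42 [583.6 255.3  32.7  24.8  -8. ] z14 [573.7 256.9  37.3  28.2  -8. ]
red [586. 157.] z42 [607.   68.4  76.5  59.8  15.7] z14 [600.4  43.8  87.2  68.2  15.7]
to [-0.0007  0.0006  0.045 ] turn 0.1 yaw now [-179.67   -0.5    -8.14] [584.1 255.8  33. ] 8.375
```

```bash
python3 -m handwheel '[[-0.001,0,0.025,0],[-0.001,0,0.044,0],[-0.001,0,0.044,0]]' | grep -E "pos|force"; python3 -m handwheel '[[0,0,0,0],[0,0,0,0],[0,0,0,0],[0,0,0,0],[0,0,0,0]]' 1 25 | grep gap
python3 -m handwheel '[[0,0,-0.04,0],[0,0,-0.08,0],[0,0,-0.08,0]]'
python3 -c "
from h import *
to(468.5,55.5,60,17.9)"
```

```text
eef_pos: [582.6, 255.9, -12.6]
wrist_force: [0.0, -0.1, 0.3]
finger_gap: 35.9
clock: 9.75
eef_pos: [583.7, 256.2, 71.0]
eef_rot: [-3.135, -0.011, -0.142]
wrist_force: [0.6, 0.0, -0.8]
finger_gap: 35.9
to [-0.0857  0.215   0.0085] turn -26.0 yaw now [-179.59   -0.65   -8.13] [583.7 256.2  71. ] 9.75
```

```bash
python3 -m handwheel '[[-0.021,0.054,0.001,-6.5],[-0.043,0.108,0.003,-13],[-0.064,0.161,0.004,-19.5],[-0.086,0.215,0.004,-26],[-0.086,0.215,0.004,-26]]' | grep -E "pos|rot|gap"
cat > nest.py <<'E'
from h import *
B=np.array([(x,y,z) for x in(-42,42) for y in(-30,30) for z in(0,14)],float)
def cen(h):
    m=cv2.moments(cv2.convexHull(np.asarray(h,np.float32).reshape(-1,1,2))); return np.array([m["m10"],m["m01"]])/m["m00"]
def fit(c,b,a):
    o=cen(b); p=back(c,o,7)[0]; p[2]=0
    for _ in range(8):
        q=proj(c,Ro.from_euler("z",a,degrees=True).apply(B)+p); p+=back(c,o,7)[0]-back(c,cen(q),7)[0]
    return p[:2].round(1),np.round([cv2.contourArea(cv2.convexHull(b)),cv2.contourArea(cv2.convexHull(q.astype(np.float32)))])
for n in("top","scene","wrist"):
    c=cams.get_calibration(n); im=cams.camera(n)
    for col in("green","red"):
        for b in blobs(im,col,60):
            P,A=fit(c,b,17.9 if col=="green" else 16.1)
            if .6<A[0]/A[1]<1.3 and P[1]<100: print(n,col,b[:,0].mean(0).round(0),P,A,rect(c,b,14)[4])
    if n=="wrist": cv2.imwrite("pics/w8.png",im[:,:,::-1])
to(470,56,-8,17.9)
E
python3 nest.py
```

```text
eef_pos: [466.2, 53.3, 63.5]
eef_rot: [-3.14, -0.011, 0.31]
finger_gap: 36.0
top red [278. 183.] [597.6  40. ] [694. 755.] 16.2
scene green [330. 198.] [463.6  56.3] [356. 482.] 15.9
scene red [354. 225.] [596.4  42.8] [432. 574.] 15.8
wrist red [391.  64.] [599.9  39.2] [7835. 8000.] 15.8
to [0.0006 0.0006 0.0721] turn -0.1 yaw now [-179.9    -0.74   17.81] [468.4  55.9  64.1] 10.525
```

```bash
python3 -m handwheel '[[-0.0026,0.0022,0.03,0],[-0.0026,0.0022,0.05,0],[-0.0026,0.0022,0.05,0],[-0.0026,0.0022,0.05,0]]' | grep -E "pos|rot|gap"
python3 - <<'E'
from h import *
c=cams.get_calibration("wrist"); w=cams.camera("wrist"); t=cams.camera("top")
A=cv2.resize(t[185:285,225:325],(400,400),interpolation=cv2.INTER_CUBIC)
cv2.imwrite("pics/w9.png",np.hstack([A,w[:,120:520]])[:,:,::-1])
to(466.6,53,-8,17.9)
n=np.array([(x,y,14) for x,y in((42,30),(42,-30),(-42,-30),(-42,30))],float)
print(proj(c,Ro.from_euler("z",17.9,degrees=True).apply(n)+[467.5,53.3,0]).round(0).tolist())
E
```

```text
eef_pos: [467.7, 53.9, 14.5]
eef_rot: [-3.14, -0.013, 0.312]
finger_gap: 36.0
to [-0.0017  0.0003  0.0228] turn -0.1 yaw now [-179.92   -0.82   17.83] [467.8  53.6  14.8] 11.125
[[284.0, 169.0], [366.0, 168.0], [362.0, 273.0], [288.0, 273.0]]
```

View pics/w9.png

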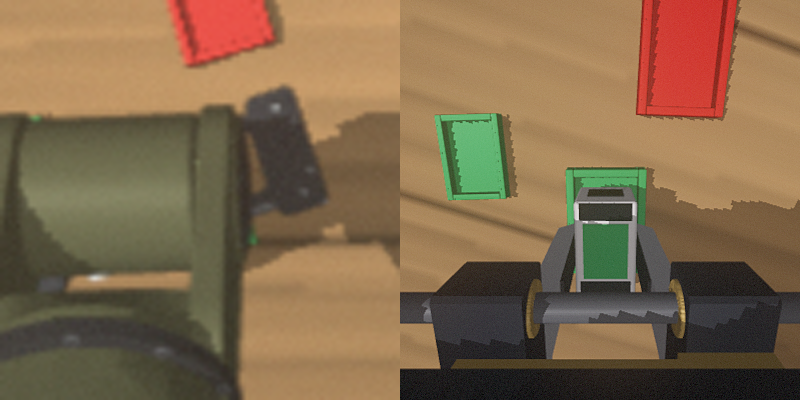

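The wrist view shows the module over the green nest. The nest's front corners are at about (287,168) and (367,168) in full-frame pixels, 1-2 px right of the prediction. I correct by 1.5 mm and set it down.

```bash
python3 -m handwheel '[[-0.0013,0.0015,0.008,0],[-0.0013,0.0015,0.0165,0],[-0.0013,0.0015,0.0225,0],[-0.0013,0.0015,0.0225,0]]' | grep -E "pos|rot|force"; python3 -m handwheel '[[0,0,0,0],[0,0,0,0],[0,0,0,0],[0,0,0,0]]' 0.3 | grep -E "pos|force|gap"
python3 -m handwheel '[[0,0,-0.03,0],[0,0,-0.06,0],[0,0,-0.06,0]]' | grep -E "pos|rot|gap"
python3 - <<'E'
from h import *
c=cams.get_calibration("wrist"); im=cams.camera("wrist"); cv2.imwrite("pics/w10.png",im[:,:,::-1])
for b in blobs(im,"green",150):
    print(b[:,0].mean(0),rect(c,b,46))
to(445,310,60,12.7)
E
```

```text
eef_pos: [467.2, 51.9, -8.1]
eef_rot: [-3.14, -0.014, 0.311]
wrist_force: [-0.4, 0.3, -0.5]
eef_pos: [467.3, 51.9, -8.1]
wrist_force: [1.2, -0.2, 0.1]
finger_gap: 65.6
eef_pos: [467.7, 51.6, 53.7]
eef_rot: [-3.141, -0.018, 0.311]
finger_gap: 66.1
[324.39716312 219.35460993] [467.9  51.7  33.2  25.   17.8]
[322.88510638 202.69361702] [476.   55.3  73.2  51.9  17.9]
[212.15867159 149.87453875] [491.3 149.1  54.   40.7  19.3]
to [ 0.0584 -0.2527 -0.0065] turn 5.1 yaw now [-179.94   -0.89   17.83] [466.9  51.6  52.3] 12.55
```

```bash
python3 -m handwheel '[[0.012,-0.05,0,1],[0.024,-0.1,0,2],[0.036,-0.15,0,3],[0.048,-0.2,0,4],[0.0585,-0.2525,0,5]]' | grep -E "pos|gap";python3 -m handwheel '[[0,0,0,0]]' | grep -E "pos|rot"; python3 look.py w11 | grep -E "^\[|red"
python3 -c "
from h import *
to(445,310,-12,12.8)"
```

```text
eef_pos: [444.4, 311.2, 52.0]
finger_gap: 65.6
eef_pos: [443.1, 313.5, 50.5]
eef_rot: [-3.14, -0.012, 0.227]
[443.3 311.9  50.3] 0.047 13.35
red [330. 217.] z42 [445.4 309.2  32.4  24.8  13. ] z14 [436.9 306.8  36.6  28.   13. ]
to [0.0006 0.0023 0.0623] turn 0.1 yaw now [-179.95   -0.65   12.92] [443.3 311.9  50.3] 13.35
```

```bash
python3 -m handwheel '[[0.0013,0.003,0.025,0],[0.0013,0.003,0.045,0],[0.0013,0.003,0.0625,0],[0.0013,0.003,0.0625,0]]' | grep -E "pos|force"; python3 -m handwheel '[[0,0,0,0],[0,0,0,0],[0,0,0,0],[0,0,0,0],[0,0,0,0]]' 1 25 | grep -E "gap|pos"
python3 -m handwheel '[[0,0,-0.04,0],[0,0,-0.08,0],[0,0,-0.08,0]]' | grep -E "gap|pos"
python3 -c "
from h import *
to(599,39.5,60,16.0)"
```

```text
eef_pos: [445.3, 308.4, -13.5]
wrist_force: [0.0, -0.4, 0.5]
eef_pos: [445.5, 308.6, -13.0]
finger_gap: 35.5
eef_pos: [446.0, 309.2, 69.5]
finger_gap: 36.0
to [0.0888 0.297  0.0103] turn -3.1 yaw now [-179.9   -0.8   12.9] [446.  309.2  69.5] 14.85
```

```bash
python3 -m handwheel '[[0.016,0.055,0,-1],[0.033,0.11,0,-2],[0.049,0.165,0,-3],[0.066,0.22,0,-3],[0.082,0.275,0,-3]]' | grep -E "pos|gap";python3 -m handwheel '[[0.006,0.02,0,0],[0.006,0.02,0,0],[0.006,0.02,0,0]]' | grep -E "pos|rot|gap"
python3 -c "
from h import *
to(599.3,39.5,12,16.0)"
```

```text
eef_pos: [587.4, 57.6, 68.8]
finger_gap: 35.7
eef_pos: [597.9, 41.2, 68.3]
eef_rot: [-3.14, -0.011, 0.278]
finger_gap: 35.1
to [0.0002 0.0021 0.0563] turn -0.1 yaw now [-179.89   -0.65   15.95] [597.9  41.2  68.3] 15.85
```

```bash
python3 -m handwheel '[[0,0.002,0.03,0],[0,0.002,0.053,0],[0,0.002,0.053,0],[0,0.002,0.053,0]]' | grep -E "pos|rot|gap"
python3 - <<'E'
from h import *
c=cams.get_calibration("wrist"); im=cams.camera("wrist"); cv2.imwrite("pics/w12.png",im[110:310,170:470,::-1].repeat(2,0).repeat(2,1))
to(599.3,39.5,-8,16)
n=np.array([(x,y,14) for x,y in((42,30),(42,-30),(-42,-30),(-42,30))],float)
p=proj(c,Ro.from_euler("z",16,degrees=True).apply(n)+[599.3,39.5,0]); print(p.round(0).tolist(),((p-[170,110])*2).round(0).tolist())
E
```

```text
eef_pos: [599.3, 40.3, 16.4]
eef_rot: [-3.14, -0.012, 0.279]
finger_gap: 36.0
to [-0.0007  0.0006  0.0246] turn -0.0 yaw now [-179.91   -0.74   15.99] [599.5  40.1  16.6] 16.4
[[285.0, 168.0], [366.0, 168.0], [363.0, 271.0], [288.0, 271.0]] [[230.0, 116.0], [392.0, 116.0], [385.0, 323.0], [237.0, 323.0]]
```

View pics/w12.png

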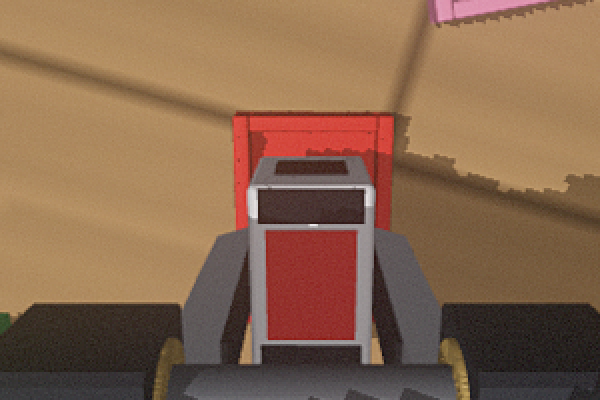

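The red nest's front corners are at crop pixels (235,115) and (393,115), within 1 px of the prediction. Setting down.

```bash
python3 -m handwheel '[[-0.0006,0.001,0.009,0],[-0.0006,0.001,0.0185,0],[-0.0006,0.001,0.0247,0],[-0.0006,0.001,0.0247,0]]' | grep -E "pos|rot|force"; python3 -m handwheel '[[0,0,0,0],[0,0,0,0],[0,0,0,0],[0,0,0,0]]' 0.3 | grep -E "pos|force|gap"
python3 -m handwheel '[[0,0,-0.05,0],[0,0,-0.11,0],[0,0,-0.16,0],[0,0,-0.16,0]]' | grep -E "pos|rot|gap"
python3 - <<'E'
from h import *
c=cams.get_calibration("wrist"); im=cams.camera("wrist"); cv2.imwrite("pics/w13.png",im[:,:,::-1])
for col in("green","red"):
  for b in blobs(im,col,150):
    print(col,b[:,0].mean(0).round(),rect(c,b,46),rect(c,b,14))
print(read_state()["joints"])
to(501.3,-175.9,150,88.4)
E
```

```text
eef_pos: [599.4, 39.1, -8.6]
eef_rot: [-3.14, -0.012, 0.279]
wrist_force: [0.2, 0.3, -1.3]
eef_pos: [599.4, 39.1, -8.5]
wrist_force: [0.0, 0.0, -0.1]
finger_gap: 65.2
eef_pos: [599.2, 38.3, 155.8]
eef_rot: [3.141, -0.02, 0.279]
finger_gap: 65.8
green [285. 285.] [474.4  54.2  24.   17.7 -74. ] [455.3  54.   26.4  19.5 -74. ]
green [297. 262.] [497.5  51.6  62.2  44.3  18.2] [480.7  51.1  68.4  48.7  18.2]
green [211. 241.] [503.4 151.4  57.9  42.9  19.7] [487.2 160.8  63.7  47.2  19.7]
red [324. 185.] [606.1  41.1  74.9  53.7  16. ] [600.2  39.6  82.4  59.1  16. ]
[4.04811987e-04 4.18977124e-01 1.41667510e+00 5.21612261e-03
 1.29129381e+00 1.29067176e+00]
to [-0.1521  0.1793  0.0004] turn -72.4 yaw now [-179.95   -0.89   15.99] [598.1  38.3 152.9] 17.95
```

```bash
python3 -m handwheel '[[-0.026,0.0305,-0.004,-10.5],[-0.052,0.061,-0.008,-21],[-0.078,0.0915,-0.012,-31.5],[-0.104,0.122,-0.017,-42],[-0.13,0.1525,-0.017,-52.5]]' | grep -E "pos|gap"
python3 -c "
from h import *
to(501.3,-175.9,170,88.4)"
```

```text
eef_pos: [513.9, -145.1, 166.5]
finger_gap: 65.8
to [-0.0332 -0.0006 -0.0038] turn -19.6 yaw now [179.43  -0.57  68.84] [ 513.9 -145.1  166.5] 18.575
```

```bash
python3 -m handwheel '[[-0.017,0,-0.003,-10],[-0.033,-0.001,-0.004,-19.6],[-0.033,-0.001,-0.004,-19.6],[-0.033,-0.001,-0.004,-19.6]]' | grep -E "pos|rot|gap"
python3 - <<'E'
from h import *
c=cams.get_calibration("wrist"); im=cams.camera("wrist"); cv2.imwrite("pics/w14.png",im[:,:,::-1]); np.savez("w14.npz",**c)
s=cams.camera("scene"); t=cams.camera("top"); cv2.imwrite("pics/s14.png",s[:,:,::-1]); cv2.imwrite("pics/t14.png",t[:,:,::-1])
for b in blobs(im,"blue",100): print("blue",b[:,0].mean(0).round(),b[:,0].min(0),b[:,0].max(0),rect(c,b,136))
for b in blobs(im,"yellow",30): print("yellow",b[:,0].mean(0).round(),b[:,0].min(0),b[:,0].max(0))
ct=cams.get_calibration("top")
for col in("green","red"):
  for b in blobs(t,col,25): print("top",col,b[:,0].mean(0).round(),rect(ct,b,46),rect(ct,b,14))
print(read_state()["eef_pos"],read_state()["clock"])
E
```

```text
eef_pos: [500.9, -175.0, 169.4]
eef_rot: [3.13, -0.007, 1.54]
finger_gap: 65.8
blue [326. 211.] [319 197] [332 223] [ 502.3 -175.7   23.8   11.5   88. ]
yellow [445. 247.] [429 217] [459 277]
yellow [463. 209.] [460 199] [467 218]
yellow [480. 194.] [475 175] [484 212]
top green [273. 233.] [464.5  50.   80.7  57.7  18.2] [464.9  53.7  83.3  59.5  18.2]
top green [231. 228.] [480.6 155.1  60.3  41.8  18.9] [481.4 162.2  62.2  43.2  18.9]
top red [276. 181.] [597.7  40.   27.4  18.7  15.6] [602.2  43.5  28.2  19.3  15.6]
top red [278. 182.] [592.3  36.1  80.6  55.6  15.4] [596.7  39.4  83.2  57.3  15.4]
[ 501.09780566 -174.94581378  169.85983595] 19.225
```

View pics/w14.png

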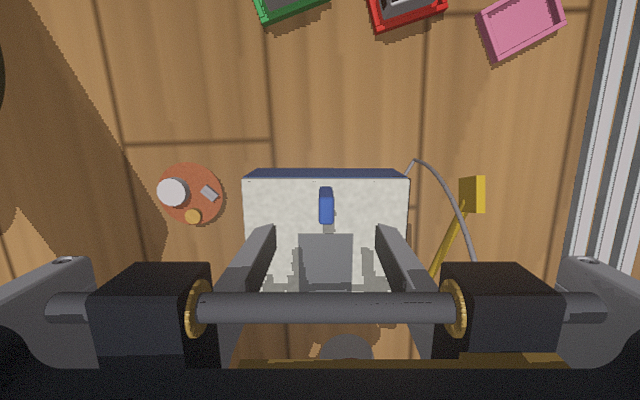

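The wrist view shows the tab's top at (326,210), exactly between the fingers. The pointer head is at (473,195) with the guide arc beside it, clear of the gripper. I refine the pointer angle with this view.

```bash
python3 - <<'E'
import contextlib,io
with contextlib.redirect_stdout(io.StringIO()): from fit import *
cw={k:(v if v.ndim else float(v)) for k,v in np.load("w14.npz").items()}
im=cv2.imread("pics/w14.png"); hd=[b for b in blobs(im[:,:,::-1].copy(),"yellow",30)]
b=np.vstack([x for x in hd if x[:,0,0].mean()>455]); o=b[:,0]; print("head extent",o.min(0),o.max(0))
tipw=(o.min(0)+o.max(0))/2+.5
p0=r.x
for a in(.45,.5,.55,.6,.65): print(a,proj(cw,W(p0,[(104,-80+188*np.cos(a),75+188*np.sin(a))])).round(1),proj(cw,W(p0,[(104,-80+150*np.cos(a),75+150*np.sin(a))])).round(1))
def res2(p): return np.r_[res(p),((proj(cw,W(p,[(104,-80+188*np.cos(p[3]),75+188*np.sin(p[3]))]))-tipw)/2).ravel(),((proj(cw,W(p,[(0,55,136)]))-[325.7,210])/2).ravel()]
q=least_squares(res2,p0,x_scale=[10,10,.1,.1]); print(q.x.round(4),q.fun[-8:].round(1))
print(W(q.x,[(0,55,120)]).round(1))
to(502,-175.9,76,88.3)
E
```

```text
head extent [460 175] [484 218]
0.45 [[457. 175.]] [[444.1 210.9]]
0.5 [[461.5 182.4]] [[447. 217.]]
0.55 [[466.  190.7]] [[449.8 223.7]]
0.6 [[470.6 200.1]] [[452.7 231. ]]
0.65 [[475.2 210.5]] [[455.5 238.9]]
[ 5.006348e+02 -2.306434e+02 -2.960000e-02  5.759000e-01] [ 1.1 -0.3 -1.7 -0.2 -1.4 -0.8 -0.1  0.1]
[[ 502.3 -175.7  120. ]]
to [-0.0015 -0.0002  0.0939] turn 0.1 yaw now [179.3   -0.36  88.37] [ 501.1 -174.9  169.9] 19.225
```

```bash
python3 -m handwheel '[[-0.001,-0.0005,0.03,0],[-0.001,-0.0005,0.06,0],[-0.001,-0.0005,0.085,0],[-0.001,-0.0005,0.094,0],[-0.001,-0.0005,0.094,0]]' | grep -E "pos|force"; python3 -m handwheel '[[0,0,0,0],[0,0,0,0],[0,0,0,0],[0,0,0,0],[0,0,0,0]]' 1 40 | grep -E "pos|gap"; python3 -m handwheel '[[0,0,0,0],[0,0,0,0]]'
python3 - <<'E'
from h import *
s=read_state(); R=Ro.from_euler("xyz",s["eef_rot"]); 
g=R.apply([0,0,-47])+s["eef_pos"]   # true grasp point (tool reads 36 long, +11)
a=-0.0296; h=np.array([500.6,-230.6,75])+np.array([80*np.sin(a),-80*np.cos(a),0])
yv=np.array([-np.sin(a),np.cos(a),0]); d=g-h; y0,z0=d@yv,d[2]; print("grip rel hinge y,z",y0,z0,s["eef_pos"],s["clock"])
for t in(.1,.2,.3,.4,.5,.56):
    y=y0*np.cos(t)-z0*np.sin(t); z=y0*np.sin(t)+z0*np.cos(t)
    print(t,(R.inv().apply((y-y0)*yv+[0,0,z-z0])/1000).round(4))
E
```

```text
eef_pos: [501.9, -175.2, 75.9]
wrist_force: [1.3, -0.1, 0.5]
eef_pos: [501.9, -175.2, 76.0]
finger_gap: 18.9
clock: 20.72
eef_pos: [502.5, -175.3, 76.1]
eef_rot: [3.128, -0.006, 1.542]
wrist_force: [7.7, -1.0, -2.5]
finger_gap: 14.2
grip rel hinge y,z 135.06423425938632 48.06899431731193 [ 502.5149869  -175.27978699   76.07412096] 20.725
0.1 [-0.0054  0.0002 -0.0133]
0.2 [-0.0121  0.0003 -0.0259]
0.3 [-0.02    0.0005 -0.0379]
0.4 [-0.0291  0.0006 -0.049 ]
0.5 [-0.0392  0.0008 -0.0591]
0.56 [-0.0458  0.0008 -0.0647]
```

```bash
python3 -m handwheel '[[-0.0031,0,-0.008,0],[-0.0067,0,-0.0159,0],[-0.0107,0,-0.0234,0],[-0.0152,0,-0.0308,0],[-0.02,0,-0.0379,0]]'
cat > ang.py <<'E'
from h import *
s=read_state(); R=Ro.from_euler("xyz",s["eef_rot"]); g=R.apply([0,0,-47])+s["eef_pos"]
a=-0.0296; h=np.array([500.6,-230.6,75])+np.array([80*np.sin(a),-80*np.cos(a),0])
yv=np.array([-np.sin(a),np.cos(a),0]); d=g-h; y,z=d@yv,d[2]
t=np.arctan2(z,y)-np.arctan2(48.07,135.06); r=np.hypot(y,z)
print("angle",round(t,3),"radius",r.round(1),"(143.4)",s["finger_gap"],s["wrist_force"].round(1),s["moment"].round(2),s["clock"])
for T in(.36,.42,.48,.53,.56,.6):
    A=T+np.arctan2(48.07,135.06); print(T,(R.inv().apply((143.4*np.cos(A)-y)*yv+[0,0,143.4*np.sin(A)-z])/1000).round(4))
E
python3 ang.py
```

```text
clock: 21.35
eef_pos: [501.8, -195.3, 113.3]
eef_rot: [3.128, -0.007, 1.542]
wrist_force: [11.2, -2.4, -11.4]
finger_gap: 13.8
angle 0.296 radius 143.2 (143.4) 13.790881973301197 [ 11.2  -2.4 -11.4] [ 0.09 -1.25 -0.15] 21.35
0.36 [-0.0055  0.0001 -0.0074]
0.42 [-0.0112  0.0002 -0.0138]
0.48 [-0.0173  0.0003 -0.0199]
0.53 [-0.0226  0.0003 -0.0247]
0.56 [-0.0259  0.0004 -0.0274]
0.6 [-0.0305  0.0004 -0.0309]
```

```bash
python3 -m handwheel '[[-0.0055,0.0003,-0.0074,0],[-0.0112,0.0006,-0.0138,0],[-0.0173,0.001,-0.0199,0],[-0.0226,0.001,-0.0247,0],[-0.0259,0.001,-0.0274,0]]' >/dev/null; python3 -m handwheel '[[0,0,0,0],[0,0,0,0]]' | grep -E "pos|gap"
python3 ang.py
python3 - <<'E'
from h import *
s=cams.camera("scene"); cv2.imwrite("pics/s15.png",s[:,:,::-1])
w=cams.camera("wrist"); cv2.imwrite("pics/w15.png",w[:,:,::-1]); t=cams.camera("top"); cv2.imwrite("pics/t15.png",t[:,:,::-1])
A=cv2.resize(s[175:290,190:310],None,fx=5,fy=5,interpolation=cv2.INTER_CUBIC)
B=cv2.resize(t[165:255,260:310],None,fx=4,fy=4,interpolation=cv2.INTER_CUBIC)
o=np.zeros((575,800,3),np.uint8); o[:,:600]=A; o[:360,600:]=B
cv2.imwrite("pics/f15.png",o[:,:,::-1])
E
```

```text
eef_pos: [500.9, -221.5, 139.9]
finger_gap: 13.5
angle 0.558 radius 142.9 (143.4) 13.511695927318645 [  0.3   0.9 -10.5] [ 0.38  0.69 -0.1 ] 22.225
0.36 [ 0.0206 -0.0002  0.0195]
0.42 [ 0.0149 -0.0001  0.013 ]
0.48 [ 0.0088 -0.0001  0.007 ]
0.53 [ 0.0035 -0.      0.0022]
0.56 [ 0.0001  0.     -0.0006]
0.6 [-0.0044  0.     -0.0041]
```

View pics/f15.png

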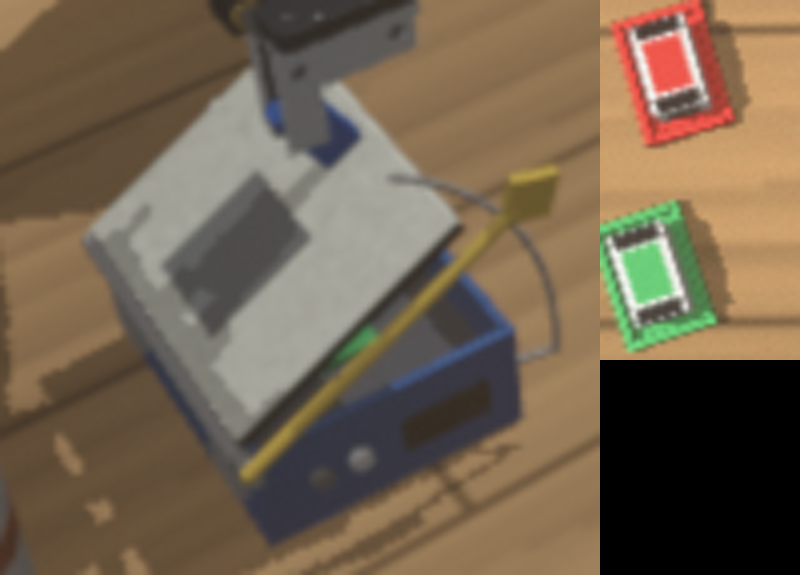

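This is my last picture. Both modules sit in their nests of matching colour. The cover edge runs from crop (242,440) to (460,232) and the pointer from (250,475) to (530,193), nearly parallel. I turn that into angles.

```bash
python3 - <<'E'
import contextlib,io
with contextlib.redirect_stdout(io.StringIO()): from fit import *
p=[500.6,-230.6,-.0296]
def sl(x,r0,r1,n,t):
    P=[(x,-80+k*np.cos(t)-n*np.sin(t),75+k*np.sin(t)+n*np.cos(t)) for k in(r0,r1)]
    q=(proj(cs,W(p,P))-[190,175])*5; d=q[1]-q[0]; return q.round(0).tolist(),round(float(np.degrees(np.arctan2(-d[1],d[0]))),1)
for t in(.5,.54,.58,.62): print(t,"edge top",sl(88,5,155,10,t),"bottom",sl(88,5,155,0,t),"ptr",sl(104,0,188,0,t))
# measured slopes by line fit: pointer yellow
s=cv2.imread("pics/s15.png")[:,:,::-1].copy()
b=np.vstack(blobs(s[175:290,190:310].copy(),"yellow",10))[:,0]; b=b[b[:,0]<98]
l=cv2.fitLine(b.astype(np.float32),cv2.DIST_HUBER,0,.01,.01).ravel(); print("ptr slope",np.degrees(np.arctan(-l[1]/l[0])),b.min(0)*5,b.max(0)*5)
g=cv2.cvtColor(s[175:290,190:310],cv2.COLOR_RGB2GRAY).astype(float)
pts=[]
for u in range(54,90):   # strongest light->dark drop near the cover's edge
    vp=(440+(u*5-242)*(-208/218))/5; v=np.arange(int(vp)-7,int(vp)+6); d=g[v+1,u]-g[v,u]; k=d.argmin()
    pts.append((u,v[k]+.5))
pts=np.array(pts,np.float32); l=cv2.fitLine(pts,cv2.DIST_HUBER,0,.01,.01).ravel(); print("edge slope",np.degrees(np.arctan(-l[1]/l[0])), np.abs((pts-l[2:])@[-l[1],l[0]]).mean())
E
```

```text
0.5 edge top ([[235.0, 441.0], [462.0, 223.0]], 43.9) bottom ([[246.0, 449.0], [471.0, 232.0]], 43.9) ptr ([[254.0, 478.0], [538.0, 204.0]], 43.9)
0.54 edge top ([[234.0, 442.0], [455.0, 218.0]], 45.3) bottom ([[246.0, 449.0], [465.0, 227.0]], 45.3) ptr ([[254.0, 478.0], [531.0, 197.0]], 45.3)
0.58 edge top ([[233.0, 442.0], [447.0, 214.0]], 46.8) bottom ([[246.0, 448.0], [458.0, 222.0]], 46.8) ptr ([[254.0, 478.0], [523.0, 191.0]], 46.8)
0.62 edge top ([[232.0, 443.0], [439.0, 210.0]], 48.3) bottom ([[246.0, 448.0], [451.0, 217.0]], 48.3) ptr ([[254.0, 478.0], [515.0, 185.0]], 48.3)Traceback (most recent call last):
  File "<stdin>", line 10, in <module>
    return _nx.concatenate(arrs, 0, dtype=dtype, casting=casting)
           ~~~~~~~~~~~~~~~^^^^^^^^^^^^^^^^^^^^^^^^^^^^^^^^^^^^^^^
ValueError: need at least one array to concatenate
```

```bash
python3 - <<'E'
import numpy as np, cv2
s=cv2.imread("pics/s15.png")[175:290,190:310]
hsv=cv2.cvtColor(s,cv2.COLOR_BGR2HSV); g=cv2.cvtColor(s,cv2.COLOR_BGR2GRAY).astype(float)
def line(P):
    P=np.array(P,np.float32); l=cv2.fitLine(P,cv2.DIST_HUBER,0,.01,.01).ravel()
    e=np.abs((P-l[2:])@np.array([-l[1],l[0]])); return round(float(np.degrees(np.arctan(-l[1]/l[0]))),2),e.mean().round(2),len(P)
u,v=np.meshgrid(np.arange(120),np.arange(115))
near=lambda a,b:np.abs((u-a[0])*(b[1]-a[1])-(v-a[1])*(b[0]-a[0]))/np.hypot(b[0]-a[0],b[1]-a[1])
m=(near((50,95),(106,38.6))<4)&(u>52)&(u<98)&(hsv[...,0]>18)&(hsv[...,0]<34)&(hsv[...,1]>110)
print("pointer",line(np.c_[u[m],v[m]]))
for lo,hi in((-8,8),):
  E,D=[],[]
  for k in np.arange(0.08,0.95,.02):
    a=np.array([48.4,88])+k*np.array([43.6,-41.6]); n=np.array([.69,.72])
    q=[a+n*t for t in np.arange(-5,4,.25)]
    L=cv2.remap(g.astype(np.float32),np.float32([[x[0] for x in q]]),np.float32([[x[1] for x in q]]),cv2.INTER_LINEAR)[0]
    d=np.diff(L); E.append(q[d.argmin()]); D.append(q[L.argmin()])
  print("edge",line(E),"dark line",line(D))
E
python3 ang.py | head -1
```

```text
pointer (44.15, np.float32(0.78), 190)
edge (45.1, np.float32(0.17), 44) dark line (45.12, np.float32(0.22), 44)
angle 0.558 radius 142.9 (143.4) 13.890231841677531 [ -0.    1.4 -10. ] [ 0.4   0.7  -0.08] 22.375
```

```bash
python3 -c "
from cell import manip, read_state
s=read_state(); print(s['finger_gap'],abs(s['qd']).max(),s['clock']); print(manip.sign_off())"
```

```text
13.890231841677531 0.0012404215280065805 22.375
the job is handed in; nothing more can be done
None
```

I put both modules in their nests and lifted the cover to the pointer. I handed the job in at 22.4 s with the gripper still holding the tab. No verdict is reported, so the checks below are my own.

**Modules:** The green-tag module is in the green pass nest and the red-tag module is in the red reject nest, both released before I touched the cover. In the last top view both sit inside their rims. The camera put each tag within about 1 mm of its nest's centre.

**Cover:** The cover was still and gripped at a 13.9 mm gap, with about 10 N of spring load on the wrist.

| Source | Cover (rad) | Pointer (rad) |
|---|---|---|
| Arm position | 0.558 | – |
| Scene picture, line slope | about 0.535 | about 0.51 to 0.54 |
| Fit from top and scene views | – | 0.548 |
| Same fit with the wrist view added | – | 0.576 |

These readings differ by up to about 0.05 rad, which is inside the 0.08 rad limit.

**What went wrong:**
- **First grasps:** The first two attempts to grip the green module closed on nothing. I lifted too early on the first, and both were too high.
- **Tool height:** A touch on the module's top showed the real fingertips are 36 mm higher than the stated tool geometry and reported position imply. I corrected for that from then on. That touch pressed on the module with about 20 N and did not move it.
- **Bystanders:** I did not measure the tool pot, jar, dish or pointer for movement at the end. I had no sign of contact with any of them.

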